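# Push the loaded specimen tray home against its sprung stop

### The job

Two aluminium trays stand pulled out in the two bays of the specimen reader. Push the one that carries the black round specimen straight into its bay by its upright tab until you feel it meet the sprung stop hidden inside and press that stop in a little, then let go; do not ram the stop to its end, and leave the empty tray where it is.

Things in the scene. Friction and masses are not known exactly. Their poses are not given: they have to be found in the camera images.
- sample_tray_tab (a point): centre of the push tab of the tray to push: loose aluminium tray 180 x 70 x 10 mm, 0.26 kg, with a black disc (40 diameter, 20 tall) on it. Tab: upright plate flush with the tray's outer end, 8 thick (x), 40 wide (y), 42 tall (z); table 43 below this point. x points into the bay (push direction, level), z up. Guides leave 2 play each side; it slides easily, under 1 N. Free space outside the tab.
- empty_tray_tab (a point): centre of the push tab of the other tray, alike but with no disc on it, in the neighbouring bay 120 mm to one side; to be left alone. Either tray may be in either bay. Axes as for the first.
- reader: low white reader, fixed: housing 200 deep, 250 wide, 74 high, two bays (centres 60 mm either side of the middle), and before them a grey apron 180 long, 12 high, with guides up to 22 mm above the table, on which the trays slide. Origin: on the table under the middle of the bays' mouths; x into the bays, z up. When the tray is home its tab is still over 20 mm outside the mouth.
- stop (a joint): travel (m) of the sprung stop hidden in the loaded tray's bay: 0 untouched, grows as the tray presses it, 0.027 at its end. The tray meets it 45 to 75 mm on from its start. It yields at about 2.5 N, then 0.5 N more per mm (push about 5 N at 4 mm, 8 N at 10 mm, 13 N at 20 mm). Let go, it stays where it is or springs back to about 5 mm. Pressed in by 3 to 20 mm is right.
There are look-alikes about, which are no part of the job. Leave any purple look-alike of the part that bears sample_tray_tab alone.

How it is judged:
By the outcome, as a careful person would: the job done as asked, in the order asked, and still so for the second after the job is handed in, with the robot touching nothing.
It also fails if it takes over 35 s, if anything falls off the work surface, if the arm or the gripper's body presses on something with over 40 N, if the wrist force passes 120 N, or if a joint passes its speed limit or range.

### The arm

A 6-joint arm with a two-finger parallel gripper is mounted at the origin on the work surface. World frame = base frame: x ahead of the robot, y to its left, z up, the work surface at z = 0. Lengths are in mm, angles in degrees, forces in N, time in s.
With the tool pointing down it reaches from about 300 to 850 mm from the base axis. Payload 4.2 kg.
Tool frame: the origin (TCP) lies at the very end of the fingers, on their centre line; the grasp point (between the pads) lies 19 mm behind it (env.grasp_offset is the distance from the TCP to the grasp point, in mm); z points along the fingers, y is the line along which they close (so a half turn about z gives the same grasp; the last joint's range is limited). The gripper opens to 91 mm and grips with 3 to 60 N. Pads are 32 mm wide; open, the fingers measure 118 mm over their backs; the gripper's body (76 mm by 178 mm) begins 60 mm behind the grasp point.
Start: joints at [63.14, 18.312, 89.639, -0, 72.044, -1.146], TCP at [249.49, 518.075, 175.976] pointing down, gripper open.
Joint ranges: [-177.97, 177.97], [-48.28, 115.42], [12.27, 149.76], [-77.06, 257.06], [2.81, 150.46], [-146.56, 146.56]. Speed limits (degrees/s): [147.25, 147.25, 180, 180, 180, 180].

### API

Orientations are given as [roll, pitch, yaw] about the fixed x, y, z axes, in that order (R = Rz(yaw) Ry(pitch) Rx(roll)).
In Python, from workcell import env gives the robot as it stands. The module is installed in compiled form; this text tells all that it offers.
- The arm moves only by the tool send_rows, never from a script. Its argument "motion" is a list of rows, each an object of numbers: "tx", "ty", "tz": the shift along the tool's x, y, z in units of 500 mm (1.0 is 500 mm); "rx", "ry", "rz": the turn, a rotation vector about the tool's x, y, z in units of 30 degrees (1.0 is 30 degrees); "gripper": the closure, from -1 (fully open) to 1 (shut). In form: [{"tx": .., "ty": .., "tz": .., "rx": .., "ry": .., "rz": .., "gripper": ..}, ...]. A call has 1 to 12 rows; each row shifts and turns the commanded pose from where the row before left it, along the tool's axes as they then stand; what a row does not reach is not made up. A row lasts 1/8 s, in which the tool goes at most 62.5 mm and 10.7 degrees, less where a joint would pass 70% of its speed; a pose out of reach is approached as far as the arm can. A call with a number of a shift or a turn outside -1 to 1 is refused whole. A call with a gripper value outside its range is refused whole. The fingers move at their own pace and stop on an object; "grip_force" is the grip in N (left out, the last holds). Time passes only in rows, so rows that do not move let the fingers close. It gives the time, the measured TCP pose, the force, the opening and the grip force at its end, in the units of the state.
- env.state(): the state, without advancing time (a new reading comes with each control period).
- env.grab_frame(name): name is "scene" or "top"; returns a dict with "frame" (480x640x3 uint8, red, green, blue), "vertical_fov" (degrees; the focal length in pixels is half the picture's height over the tangent of half this angle, whatever the lens; pixels are square), "cx", "cy" (the principal point, pixels), "rvec" (rotation vector, rad) and "tvec" (3), from world to camera coordinates, as OpenCV has them. Camera axes: x right, y down, z forward; pixel columns grow to the right and rows downward; lengths in mm; the calibration is good to about 2 mm. A picture is of the moment at which its call begins. There is no depth.
- env.job_done(): hands the job in; it is judged then, once.
The state is a dict: "time_s": time; "qpos": joint angles; "qvel": joint speeds; "effort": joint torques, N m; "ee_pos": TCP position; "ee_rot": TCP orientation; "force": force on the tool from outside, world axes, zero at the start; "torque": the same for the moment, N m; "gripper_width": finger opening in mm; "gripper_force": force on a finger pad.
Only numpy, scipy, OpenCV 4.12 (cv2) and the standard library are available. Lean on these libraries where they do the work, as an engineer would, in place of code of your own. Each camera call takes 0.05 s, during which the arm holds its last target. There are 200 camera calls.

## Working session

There is one attempt and no reset: what is moved stays moved. The work goes in short steps, Python scripts to look and compute and a tool call to move; the robot and the scene stay as the last step left them, time stands still between calls to the robot, and variables do not carry over. Pictures are saved under pics/ and viewed, at most 10 in all, crops included, and the job is handed in when it is done.

Besides the shell and the picture viewer there is one more tool, called after "Emit:" in YAML: its name, and indented under it one key for each argument. send_rows: Moves the arm, as the interface text tells. Shifts and turns lie within -1 to 1; 1 stands for 500 mm of shift or 30 degrees of turn. Its arguments: {"type":"object","properties":{"motion":{"type":"array"},"grip_force":{"type":"number"}},"required":["motion"]}

```bash
mkdir -p pics; cat > h.py <<'E'
from workcell import env
import numpy as np, cv2
def grab(n,save=None):
    f=env.grab_frame(n)
    if save: cv2.imwrite('pics/'+save,f['frame'][:,:,::-1])
    return f
def cam(f):
    h=f['frame'].shape[0]; F=h/2/np.tan(np.radians(f['vertical_fov'])/2)
    K=np.array([[F,0,f['cx']],[0,F,f['cy']],[0,0,1.]])
    R=cv2.Rodrigues(np.array(f['rvec'],float))[0]; return K,R,np.array(f['tvec'],float).ravel()
def onplane(f,uv,z):
    K,R,t=cam(f); c=-R.T@t; d=R.T@np.linalg.inv(K)@np.array([uv[0],uv[1],1.])
    return c+d*(z-c[2])/d[2]
def proj(f,p):
    K,R,t=cam(f); q=K@(R@np.array(p,float)+t); return q[:2]/q[2]
E
python3 - <<'E'
from h import *
for n in('scene','top'):
    f=grab(n,n+'1.png'); K,R,t=cam(f); print(n,K[0,0],f['cx'],f['cy'],-R.T@t,[k for k in f])
s=env.state();print(s['ee_rot'],s['force'],s['time_s'],s['gripper_width'])
E
```

```text
scene 506.4471060724258 314.8594479148542 241.14081238352068 [914.94156148 449.59182236 956.97767521] ['frame', 'vertical_fov', 'cx', 'cy', 'rvec', 'tvec']
top 434.5965172093123 326.46948157658 235.16955830833885 [304.64914771  49.09872435 969.84174488] ['frame', 'vertical_fov', 'cx', 'cy', 'rvec', 'tvec']
[-1.79913320e+02 -1.36440614e-04  1.54288275e+02] [-1.09828003  0.57928854 -0.4452523 ] 0.1 91.16841511059842
```

View pics/scene1.png

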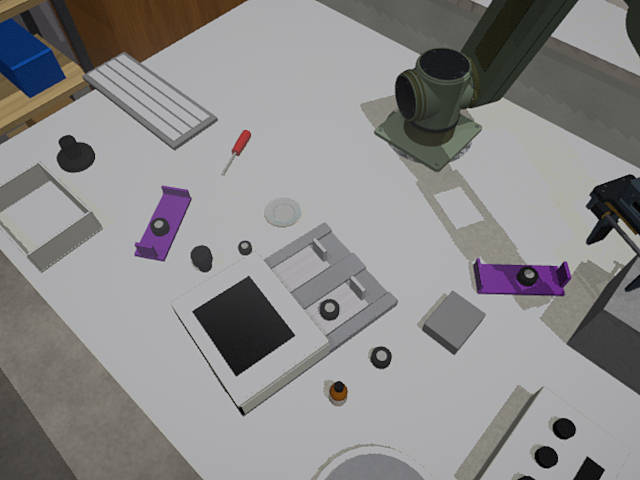

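View pics/top1.png

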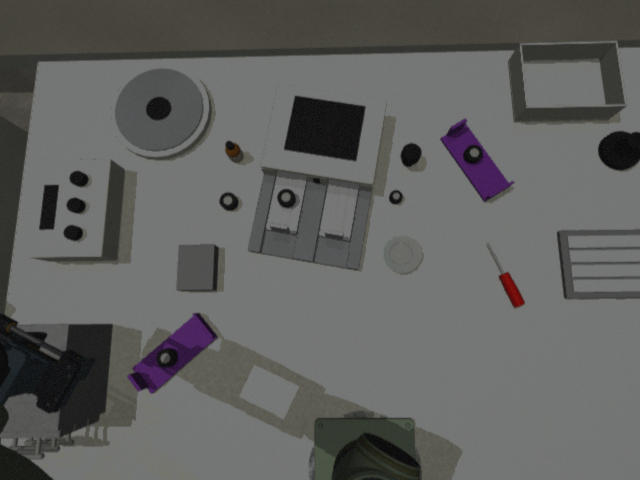

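The scene shows the reader with its apron. The loaded tray (disc at top-view pixel 287,198) is in the left bay and the empty one is in the right. The purple trays are decoys. I'll zoom in on both views.

```bash
python3 - <<'E'
from h import *
a=cv2.imread('pics/top1.png')[80:280,240:400]; b=cv2.imread('pics/scene1.png')[215:365,250:410]
a=cv2.convertScaleAbs(cv2.resize(a,(480,600),interpolation=2),alpha=1.5); cv2.imwrite('pics/c1.png',a)
cv2.imwrite('pics/c2.png',cv2.resize(b,(640,600),interpolation=2))
E
```

```text
(no output)
```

View pics/c1.png

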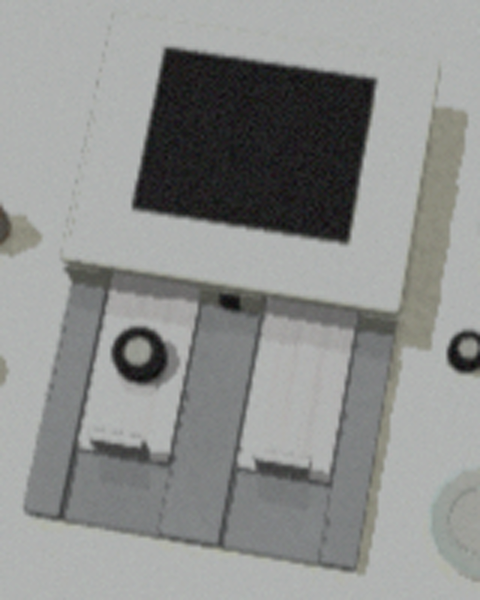

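View pics/c2.png

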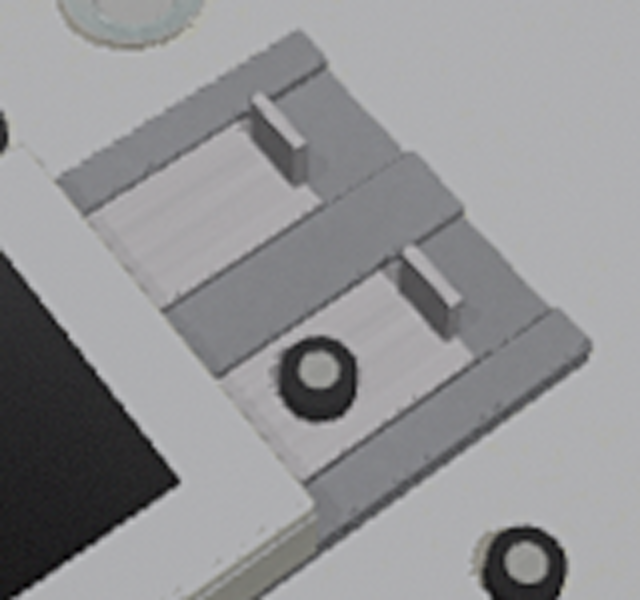

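```bash
python3 - <<'E'
from h import *
t=grab('top');s=grab('scene')
T=lambda u,v,z:onplane(t,(240+u/3-.33,80+v/3-.33),z).round(1)
S=lambda u,v,z:onplane(s,(250+u/4-.37,215+v/4-.37),z).round(1)
def ang(a,b): d=a-b; return np.degrees(np.arctan2(d[1],d[0])).round(2)
print('tabtop top',T(120,437,64),'scene',S(433,276,64))
print('empty top',T(284,461,64),'scene',S(278,121,64))
print('disc top', T(139,350,42),S(320,368,42))
for a,b in (((105,290),(62,515)),((262,310),(222,543)),((75,283),(27,512))):
    print('guide',T(*a,22),T(*b,22),ang(T(*a,22),T(*b,22)))
for a,b in (((220,375),(405,255)),((90,213),(255,120)),((310,480),(550,312))): print('guideS',S(*a,22),S(*b,22),ang(S(*a,22),S(*b,22)))
print('front edge perp',ang(T(27,512,22),T(360,567,22))-90, 'house',ang(T(62,262,74),T(402,315,74))-90)
print('tabs',ang(T(120,437,64),T(284,461,64))-90,ang(S(433,276,64),S(278,121,64))-90)
print('tab corners scene', S(404,250,64),S(452,305,64))
E
```

```text
tabtop top [503.1 173.   64. ] scene [501.3 177.3  64. ]
empty top [484.   56.2  64. ] scene [485.2  57.6  64. ]
disc top [573.6 162.7  42. ] [569.1 162.6  42. ]
guide [627.3 191.6  22. ] [454. 221.  22.] -9.63
guide [609.3  71.9  22. ] [431.7 102.8  22. ] -9.87
guide [633.4 214.7  22. ] [456.6 247.1  22. ] -10.38
guideS [598.8 121.4  22. ] [482.1 145.5  22. ] -11.67
guideS [576.2   4.5  22. ] [473.1  29.4  22. ] -13.58
guideS [610.4 193.3  22. ] [457.2 222.8  22. ] -10.9
front edge perp -10.120000000000005 house -10.280000000000001
tabs -9.290000000000006 -7.659999999999997
tab corners scene [499.7 156.9  64. ] [507.4 194.8  64. ]
```

Emit:
send_rows:
  motion:
    - {"tz": -0.06,"gripper": 1}
    - {"tx": -0.073,"ty": -0.0472,"gripper": 1}
    - {"tx": -0.073,"ty": -0.0472,"gripper": 1}
    - {"tx": -0.073,"ty": -0.0472,"gripper": 1}
    - {"tx": -0.073,"ty": -0.0472,"gripper": 1}
    - {"tx": -0.073,"ty": -0.0472,"gripper": 1}
    - {"tx": -0.073,"ty": -0.0472,"gripper": 1}
    - {"tx": -0.073,"ty": -0.0472,"gripper": 1}
    - {"tx": -0.073,"ty": -0.0472,"gripper": 1}
    - {"tx": -0.073,"ty": -0.0472,"gripper": 1}
    - {"rz": -0.262,"gripper": 1}
    - {"rz": -0.262,"gripper": 1}

```text
invalid input at $.motion[0]: expected keys tx, ty, tz, rx, ry, rz, gripper
```

Emit:
send_rows:
  motion:
    - {"tx": 0,"ty": 0,"tz": -0.06,"rx": 0,"ry": 0,"rz": 0,"gripper": 1}
    - {"tx": -0.073,"ty": -0.0472,"tz": 0,"rx": 0,"ry": 0,"rz": 0,"gripper": 1}
    - {"tx": -0.073,"ty": -0.0472,"tz": 0,"rx": 0,"ry": 0,"rz": 0,"gripper": 1}
    - {"tx": -0.073,"ty": -0.0472,"tz": 0,"rx": 0,"ry": 0,"rz": 0,"gripper": 1}
    - {"tx": -0.073,"ty": -0.0472,"tz": 0,"rx": 0,"ry": 0,"rz": 0,"gripper": 1}
    - {"tx": -0.073,"ty": -0.0472,"tz": 0,"rx": 0,"ry": 0,"rz": 0,"gripper": 1}
    - {"tx": -0.073,"ty": -0.0472,"tz": 0,"rx": 0,"ry": 0,"rz": 0,"gripper": 1}
    - {"tx": -0.073,"ty": -0.0472,"tz": 0,"rx": 0,"ry": 0,"rz": 0,"gripper": 1}
    - {"tx": -0.073,"ty": -0.0472,"tz": 0,"rx": 0,"ry": 0,"rz": 0,"gripper": 1}
    - {"tx": -0.073,"ty": -0.0472,"tz": 0,"rx": 0,"ry": 0,"rz": 0,"gripper": 1}
    - {"tx": 0,"ty": 0,"tz": 0,"rx": 0,"ry": 0,"rz": -0.262,"gripper": 1}
    - {"tx": 0,"ty": 0,"tz": 0,"rx": 0,"ry": 0,"rz": -0.262,"gripper": 1}

```text
time_s: 1.7
ee_pos: [453.5, 183.4, 205.7]
ee_rot: [-180.0, -0.0, 170.2]
force: [-0.0, -0.7, -0.5]
gripper_width: 0.3
gripper_force: 0.0
```

Emit:
send_rows:
  motion:
    - {"tx": 0,"ty": 0,"tz": 0.085,"rx": 0,"ry": 0,"rz": 0,"gripper": 1}
    - {"tx": 0,"ty": 0,"tz": 0.085,"rx": 0,"ry": 0,"rz": 0,"gripper": 1}
    - {"tx": 0,"ty": 0,"tz": 0.085,"rx": 0,"ry": 0,"rz": 0,"gripper": 1}
    - {"tx": 0,"ty": 0,"tz": 0.085,"rx": 0,"ry": 0,"rz": 0,"gripper": 1}
    - {"tx": 0,"ty": 0,"tz": 0,"rx": 0,"ry": 0,"rz": 0,"gripper": 1}

```text
time_s: 2.33
ee_pos: [450.6, 183.2, 33.5]
ee_rot: [-179.8, -0.4, 170.0]
force: [0.1, -0.1, 0.2]
gripper_width: 0.6
gripper_force: 0.0
```

```bash
python3 - <<'E'
from h import *
f=grab('scene')
cv2.imwrite('pics/c3.png',cv2.resize(f['frame'][190:365,240:440,::-1],(640,560),interpolation=2))
s=env.state();print(s['ee_pos'],s['force'],s['time_s'])
E
```

```text
[452.66239227 183.94802305  35.50500694] [ 0.6116959  -0.529335    0.26019184] 2.375
```

View pics/c3.png

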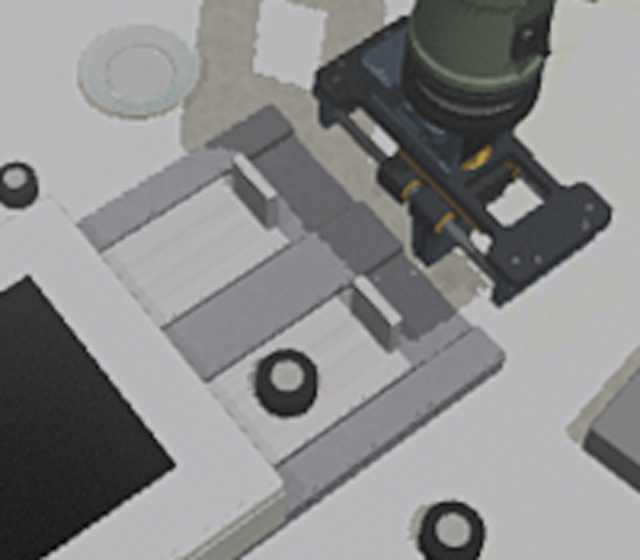

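The closed fingers (crop pixel 430,240) are outside the loaded tray's tab (375,315) and lined up with it. I'll push gently along tool -x.

Emit:
send_rows:
  motion:
    - {"tx": -0.012,"ty": 0,"tz": 0,"rx": 0,"ry": 0,"rz": 0,"gripper": 1}
    - {"tx": -0.012,"ty": 0,"tz": 0,"rx": 0,"ry": 0,"rz": 0,"gripper": 1}
    - {"tx": -0.012,"ty": 0,"tz": 0,"rx": 0,"ry": 0,"rz": 0,"gripper": 1}
    - {"tx": -0.012,"ty": 0,"tz": 0,"rx": 0,"ry": 0,"rz": 0,"gripper": 1}
    - {"tx": -0.012,"ty": 0,"tz": 0,"rx": 0,"ry": 0,"rz": 0,"gripper": 1}
    - {"tx": -0.012,"ty": 0,"tz": 0,"rx": 0,"ry": 0,"rz": 0,"gripper": 1}
    - {"tx": -0.012,"ty": 0,"tz": 0,"rx": 0,"ry": 0,"rz": 0,"gripper": 1}
    - {"tx": -0.012,"ty": 0,"tz": 0,"rx": 0,"ry": 0,"rz": 0,"gripper": 1}
    - {"tx": -0.012,"ty": 0,"tz": 0,"rx": 0,"ry": 0,"rz": 0,"gripper": 1}
    - {"tx": -0.012,"ty": 0,"tz": 0,"rx": 0,"ry": 0,"rz": 0,"gripper": 1}

```text
time_s: 3.62
ee_pos: [512.8, 173.7, 35.9]
ee_rot: [180.0, -0.0, 170.0]
force: [0.2, -0.3, -0.7]
gripper_width: 0.6
gripper_force: 0.0
```

```bash
python3 - <<'E'
from h import *
f=grab('scene')
cv2.imwrite('pics/c4.png',cv2.resize(f['frame'][190:365,240:440,::-1],(640,560),interpolation=2))
s=env.state();print(s['ee_pos'],s['force'],s['time_s'])
E
```

```text
[513.74764189 173.70473643  35.99905804] [ 1.34329251 -0.05165565 -0.49172013] 3.675
```

View pics/c4.png

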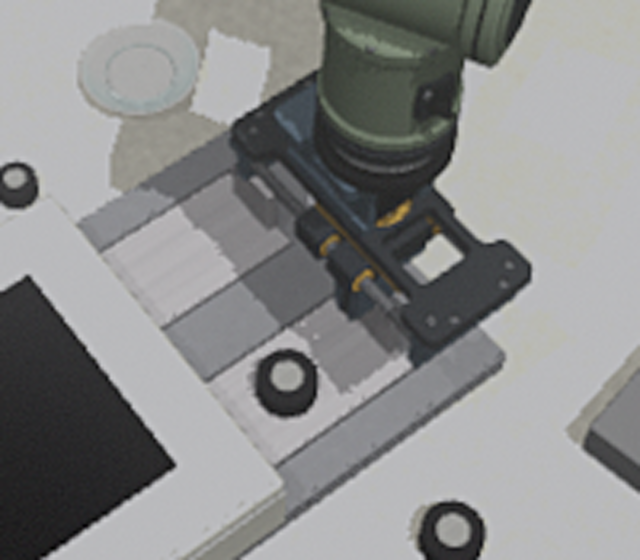

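```bash
python3 - <<'E'
from h import *
f=grab('scene',"s5.png");t=grab('top','t5.png')
p=env.state()['ee_pos']
q=proj(f,p); print(q,(q-[240,190])*3.2, proj(t,p))
for z in(36,64): print('tab face exp',(proj(f,[502,175,z])-[240,190])*3.2)
b=cv2.convertScaleAbs(cv2.resize(t['frame'][130:280,240:400,::-1],(560,525),interpolation=2),alpha=1.6)
a=cv2.convertScaleAbs(cv2.resize(f['frame'][240:320,300:400,::-1],(240*5//2,480),interpolation=2),alpha=1.6)
cv2.imwrite('pics/c5.png',b);cv2.imwrite('pics/c6.png',a)
E
```

```text
[352.06555757 292.82811658] [358.60978421 329.04997304] [281.09011265 223.83663174]
tab face exp [370.89294602 319.27305329]
tab face exp [373.61268975 298.16597635]
```

View pics/c5.png

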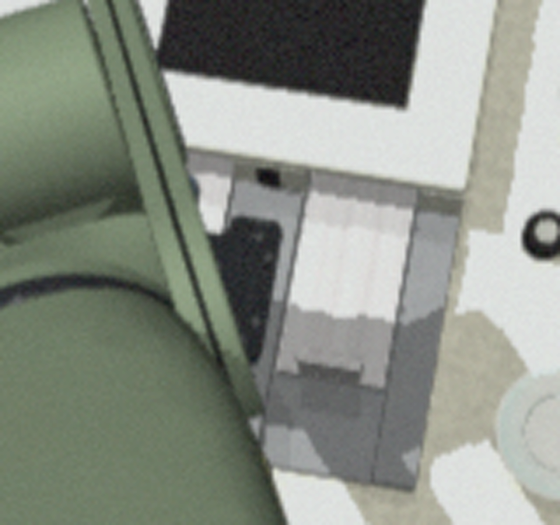

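View pics/c6.png

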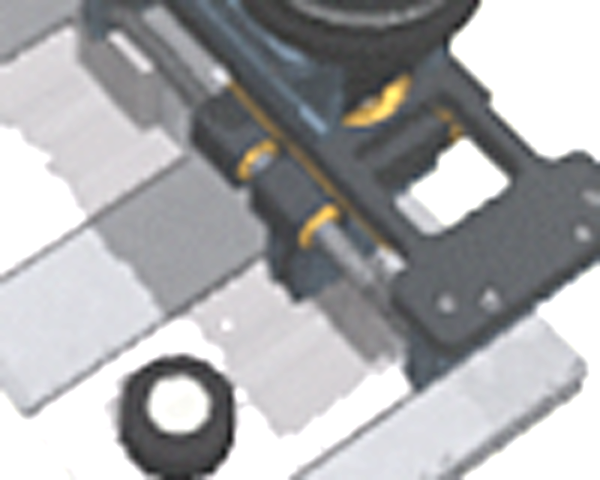

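```bash
python3 - <<'E'
from h import *
for n in('scene1.png','s5.png'):
    g=cv2.imread('pics/'+n,0)[285:340,305:355]
    m=(g<60).astype(np.uint8); k,_,st,c=cv2.connectedComponentsWithStats(m); i=1+st[1:,4].argmax(); print(n,st[i],c[i]+[305,285])
a=cv2.imread('pics/scene1.png');b=cv2.imread('pics/s5.png')
# brightness along tray centreline projected at z=22 and tab inner face
f=grab('scene'); d=np.array([.985,-.174]);nn=np.array([.174,.985])
for off in(-28,-15,0,15,18,28):
  print(off,[ (int(a[v,u].mean()),int(b[v,u].mean())) for s in range(-20,60,6) for u,v in [proj(f,[*(np.array([502,175])+s*d+off*nn),22]).round().astype(int)]])
E
```

```text
scene1.png [ 15  14  19  21 222] [329.03153153 310.39189189]
s5.png [ 15  14  19  21 216] [329.09722222 310.45833333]
-28 [(174, 105), (133, 62), (94, 57), (130, 48), (171, 65), (170, 139), (169, 134), (169, 133), (169, 134), (168, 133), (168, 168), (167, 178), (171, 183), (159, 170)]
-15 [(172, 106), (141, 60), (85, 63), (82, 62), (172, 40), (167, 137), (164, 129), (163, 129), (164, 130), (163, 129), (165, 165), (75, 80), (65, 70), (135, 144)]
0 [(174, 79), (164, 65), (82, 87), (81, 78), (181, 133), (170, 136), (170, 135), (170, 134), (171, 135), (169, 136), (169, 138), (47, 54), (45, 44), (115, 124)]
15 [(121, 47), (121, 68), (104, 86), (90, 87), (159, 129), (166, 132), (167, 133), (168, 133), (168, 132), (167, 131), (168, 131), (169, 185), (162, 172), (74, 80)]
18 [(123, 49), (125, 70), (104, 84), (109, 89), (156, 125), (166, 132), (167, 132), (167, 131), (166, 131), (167, 132), (166, 129), (165, 182), (166, 176), (167, 178)]
28 [(130, 47), (129, 59), (127, 95), (172, 188), (170, 180), (168, 181), (169, 184), (170, 180), (169, 183), (170, 184), (170, 184), (170, 180), (169, 179), (169, 180)]
```

```bash
python3 - <<'E'
from h import *
f=grab('scene')
d=np.array([.985,-.174]);n=np.array([.174,.985])
def box(im,c,hx,hy,z0,z1,col):
    for z in(z0,z1):
        P=[proj(f,[*(np.array(c)+a*hx*d+b*hy*n),z]) for a,b in((1,1),(1,-1),(-1,-1),(-1,1))]
        cv2.polylines(im,[np.int32([((p-[330,265]+.5)*8) for p in P])],True,col,1)
A=[]
for nm in('scene1.png','s5.png'):
    im=cv2.imread('pics/'+nm)[265:302,330:380]; im=cv2.convertScaleAbs(cv2.resize(im,(400,296),interpolation=2),alpha=1.3)
    j=im.copy(); box(j,(502,175),4,20,22,64,(0,0,255)); box(j,env.state()['ee_pos'][:2],16,13,36,64,(0,255,0)); A.append(np.vstack([im,j]))
cv2.imwrite('pics/c7.png',np.hstack(A))
E
```

```text
(no output)
```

View pics/c7.png

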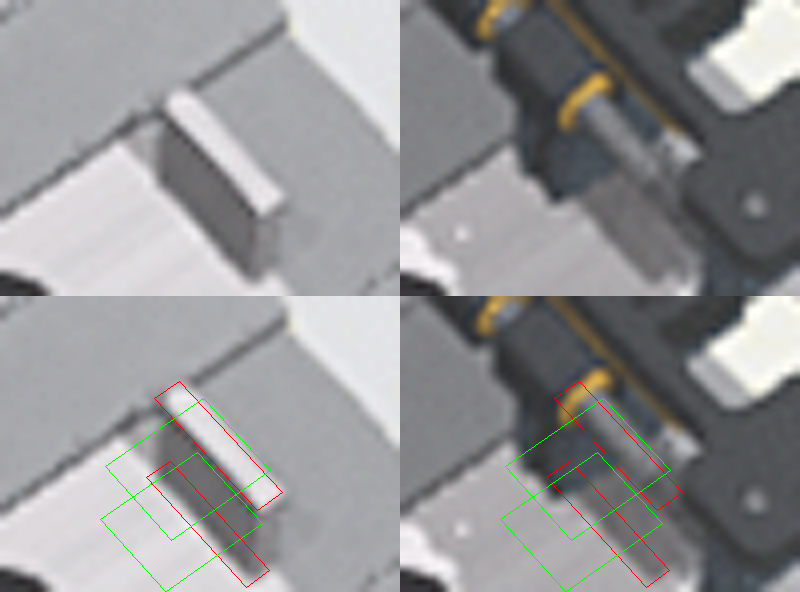

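```bash
python3 - <<'E'
from h import *
f=grab('scene')
d=np.array([.985,-.174]);n=np.array([.174,.985])
for z in(36,50,64,78,90): print(z,[((proj(f,[*(np.array([452.7,184])+a*d+b*n),z])-[240,190])*3.2).round().tolist() for a,b in((0,0),(11,13),(11,-13),(-11,13))])
s=env.state();print({k:np.round(v,2).tolist() for k,v in s.items()})
g=cv2.imread('pics/c3.png'); m=(g.max(2)<75)
for y in range(200,330,8): print(y,''.join('#' if v else '.' for v in m[y,380:520:4]))
E
```

```text
36 [[430.0, 278.0], [431.0, 301.0], [404.0, 273.0], [456.0, 283.0]]
50 [[432.0, 267.0], [433.0, 290.0], [406.0, 262.0], [459.0, 272.0]]
64 [[434.0, 256.0], [435.0, 280.0], [408.0, 251.0], [461.0, 261.0]]
78 [[436.0, 245.0], [437.0, 269.0], [410.0, 240.0], [463.0, 250.0]]
90 [[438.0, 235.0], [439.0, 259.0], [411.0, 230.0], [465.0, 240.0]]
{'time_s': 3.92, 'qpos': [17.52, 22.65, 105.4, 0.01, 51.97, -62.49], 'qvel': [0.03, -0.13, 0.07, -0.08, -0.04, 0.01], 'effort': [-0.05, -40.63, -18.69, 0.0, 0.08, -0.0], 'ee_pos': [512.11, 173.74, 35.92], 'ee_rot': [-180.0, -0.02, 170.01], 'force': [-0.67, 0.29, -0.13], 'torque': [0.02, 0.04, -0.01], 'gripper_force': 0.0, 'gripper_width': 0.4}
200 .....############.###########......
208 ........###########.#######........
216 .........#######...##.######.......
224 .........#####.....####.######....#
232 .........#####..##....#...#########
240 .........###########.........######
248 .........#########...#......#######
256 ...#......######.......##.########.
264 #...........#............########..
272 ...........................########
280 .............................######
288 .............................######
296 .............................####..
304 ..............................#....
312 ...................................
320 .#.................................
328 ...................................
```

The tray and disc haven't moved, and the finger looks to have passed over the tab. The visible tip sits about 30 mm higher than the reported TCP. I'll back off, go lower and check the tip height.

Emit:
send_rows:
  motion:
    - {"tx": 0.045,"ty": 0,"tz": 0,"rx": 0,"ry": 0,"rz": 0,"gripper": 1}
    - {"tx": 0.045,"ty": 0,"tz": 0,"rx": 0,"ry": 0,"rz": 0,"gripper": 1}
    - {"tx": 0.045,"ty": 0,"tz": 0,"rx": 0,"ry": 0,"rz": 0,"gripper": 1}
    - {"tx": 0,"ty": 0,"tz": 0.01,"rx": 0,"ry": 0,"rz": 0,"gripper": 1}
    - {"tx": 0,"ty": 0,"tz": 0.01,"rx": 0,"ry": 0,"rz": 0,"gripper": 1}
    - {"tx": 0,"ty": 0,"tz": 0.01,"rx": 0,"ry": 0,"rz": 0,"gripper": 1}
    - {"tx": 0,"ty": 0,"tz": 0.01,"rx": 0,"ry": 0,"rz": 0,"gripper": 1}
    - {"tx": 0,"ty": 0,"tz": 0,"rx": 0,"ry": 0,"rz": 0,"gripper": 1}

```text
time_s: 4.92
ee_pos: [445.8, 185.3, 15.3]
ee_rot: [-180.0, -0.1, 170.0]
force: [-0.5, 0.9, -0.0]
gripper_width: 0.4
gripper_force: 0.0
```

```bash
python3 - <<'E'
from h import *
f=grab('scene'); s=env.state(); p=s['ee_pos']; print(p,s['force'],s['time_s'])
im=cv2.resize(f['frame'][230:310,330:430,::-1],None,fx=7.5,fy=7.5,interpolation=2)
for z,c in((p[2],(0,0,255)),(p[2]+30,(0,255,0))):
    q=(proj(f,[p[0],p[1],z])-[330,230]+.5)*7.5; cv2.circle(im,tuple(int(v) for v in q),5,c,2)
cv2.imwrite('pics/c8.png',im)
E
```

```text
[445.9919477  185.36655702  15.65399374] [ 0.27048409 -0.01420989  0.28397029] 4.975
```

View pics/c8.png

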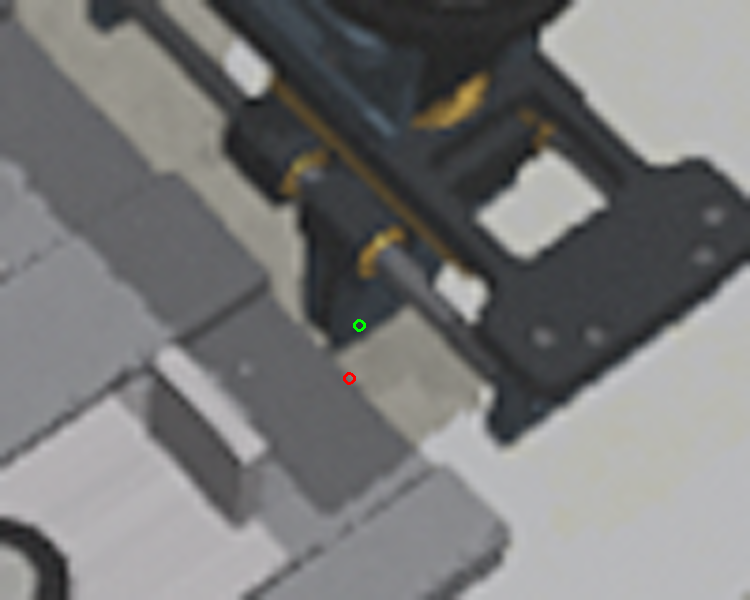

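The finger's bottom (crop pixel 335,348) is well above the reported TCP mark (349,378), so the real tip is about 40 mm higher than reported. I'll descend in small steps and watch the force.

Emit:
send_rows:
  motion:
    - {"tx": 0,"ty": 0,"tz": 0.008,"rx": 0,"ry": 0,"rz": 0,"gripper": 1}
    - {"tx": 0,"ty": 0,"tz": 0.008,"rx": 0,"ry": 0,"rz": 0,"gripper": 1}
    - {"tx": 0,"ty": 0,"tz": 0,"rx": 0,"ry": 0,"rz": 0,"gripper": 1}

```text
time_s: 5.35
ee_pos: [445.6, 185.4, 7.6]
ee_rot: [-180.0, -0.0, 170.0]
force: [-0.1, -0.4, -0.7]
gripper_width: 0.4
gripper_force: 0.0
```

Emit:
send_rows:
  motion:
    - {"tx": 0,"ty": 0,"tz": 0.008,"rx": 0,"ry": 0,"rz": 0,"gripper": 1}
    - {"tx": 0,"ty": 0,"tz": 0.008,"rx": 0,"ry": 0,"rz": 0,"gripper": 1}
    - {"tx": 0,"ty": 0,"tz": 0,"rx": 0,"ry": 0,"rz": 0,"gripper": 1}

```text
time_s: 5.72
ee_pos: [445.6, 185.4, -0.4]
ee_rot: [-180.0, -0.0, 170.0]
force: [-0.5, 0.3, -1.3]
gripper_width: 0.5
gripper_force: 0.0
```

Emit:
send_rows:
  motion:
    - {"tx": -0.012,"ty": 0,"tz": 0,"rx": 0,"ry": 0,"rz": 0,"gripper": 1}
    - {"tx": -0.012,"ty": 0,"tz": 0,"rx": 0,"ry": 0,"rz": 0,"gripper": 1}
    - {"tx": -0.012,"ty": 0,"tz": 0,"rx": 0,"ry": 0,"rz": 0,"gripper": 1}
    - {"tx": -0.012,"ty": 0,"tz": 0,"rx": 0,"ry": 0,"rz": 0,"gripper": 1}
    - {"tx": -0.012,"ty": 0,"tz": 0,"rx": 0,"ry": 0,"rz": 0,"gripper": 1}
    - {"tx": -0.012,"ty": 0,"tz": 0,"rx": 0,"ry": 0,"rz": 0,"gripper": 1}
    - {"tx": -0.012,"ty": 0,"tz": 0,"rx": 0,"ry": 0,"rz": 0,"gripper": 1}
    - {"tx": -0.012,"ty": 0,"tz": 0,"rx": 0,"ry": 0,"rz": 0,"gripper": 1}
    - {"tx": -0.012,"ty": 0,"tz": 0,"rx": 0,"ry": 0,"rz": 0,"gripper": 1}

```text
time_s: 6.85
ee_pos: [499.4, 176.0, -0.1]
ee_rot: [-180.0, -0.0, 170.0]
force: [-0.1, -0.6, -0.3]
gripper_width: 0.5
gripper_force: 0.2
```

```bash
cat >> h.py <<'E'
def disc():
    f=grab('scene'); g=f['frame'][280:345,295:355].mean(2)
    k,_,st,c=cv2.connectedComponentsWithStats((g<60).astype(np.uint8)); i=1+st[1:,4].argmax()
    uv=c[i]+[295,280]; s=env.state()
    p=onplane(f,uv,35); p0=onplane(f,(329.03,310.4),35)
    print(st[i],uv.round(1),'moved',(p-p0).round(1),'tcp',s['ee_pos'].round(1),'F',s['force'].round(2),s['time_s'])
E
python3 -c "from h import *;disc()"
```

```text
[ 18  25  19  21 221] [322.1 315.8] moved [18.  -2.4  0. ] tcp [500.5 176.1   0. ] F [0.91 0.32 0.13] 6.9
```

Emit:
send_rows:
  motion:
    - {"tx": -0.01,"ty": 0,"tz": 0,"rx": 0,"ry": 0,"rz": 0,"gripper": 1}
    - {"tx": -0.01,"ty": 0,"tz": 0,"rx": 0,"ry": 0,"rz": 0,"gripper": 1}
    - {"tx": -0.01,"ty": 0,"tz": 0,"rx": 0,"ry": 0,"rz": 0,"gripper": 1}
    - {"tx": -0.01,"ty": 0,"tz": 0,"rx": 0,"ry": 0,"rz": 0,"gripper": 1}
    - {"tx": -0.01,"ty": 0,"tz": 0,"rx": 0,"ry": 0,"rz": 0,"gripper": 1}
    - {"tx": 0,"ty": 0,"tz": 0,"rx": 0,"ry": 0,"rz": 0,"gripper": 1}

```text
time_s: 7.65
ee_pos: [524.4, 171.8, 0.0]
ee_rot: [180.0, 0.0, 170.0]
force: [0.7, -1.0, 0.0]
gripper_width: 0.6
gripper_force: 0.0
```

Emit:
send_rows:
  motion:
    - {"tx": -0.008,"ty": 0,"tz": 0,"rx": 0,"ry": 0,"rz": 0,"gripper": 1}
    - {"tx": -0.004,"ty": 0,"tz": 0,"rx": 0,"ry": 0,"rz": 0,"gripper": 1}
    - {"tx": 0,"ty": 0,"tz": 0,"rx": 0,"ry": 0,"rz": 0,"gripper": 1}

```text
time_s: 8.02
ee_pos: [529.9, 170.7, -0.0]
ee_rot: [180.0, 0.0, 170.0]
force: [-0.4, 1.1, 0.2]
gripper_width: -0.0
gripper_force: 0.0
```

```bash
python3 -c "from h import *;disc()"
```

```text
[44  0 16 16 75] [347.3 286.3] moved [-66.2  -8.6   0. ] tcp [529.8 170.7  -0. ] F [-0.53  0.1   0.36] 8.075
```

Emit:
send_rows:
  motion:
    - {"tx": -0.006,"ty": 0,"tz": 0,"rx": 0,"ry": 0,"rz": 0,"gripper": 1}
    - {"tx": -0.004,"ty": 0,"tz": 0,"rx": 0,"ry": 0,"rz": 0,"gripper": 1}
    - {"tx": 0,"ty": 0,"tz": 0,"rx": 0,"ry": 0,"rz": 0,"gripper": 1}

```text
time_s: 8.45
ee_pos: [534.6, 169.9, -0.1]
ee_rot: [180.0, -0.0, 170.0]
force: [-0.9, 0.7, -0.8]
gripper_width: 0.3
gripper_force: 0.2
```

Emit:
send_rows:
  motion:
    - {"tx": -0.006,"ty": 0,"tz": 0,"rx": 0,"ry": 0,"rz": 0,"gripper": 1}
    - {"tx": -0.004,"ty": 0,"tz": 0,"rx": 0,"ry": 0,"rz": 0,"gripper": 1}
    - {"tx": 0,"ty": 0,"tz": 0,"rx": 0,"ry": 0,"rz": 0,"gripper": 1}

```text
time_s: 8.82
ee_pos: [538.4, 168.9, -0.3]
ee_rot: [-180.0, -0.1, 170.0]
force: [-5.8, 1.1, 1.5]
gripper_width: 0.7
gripper_force: 2.5
```

Emit:
send_rows:
  motion:
    - {"tx": -0.005,"ty": 0,"tz": 0,"rx": 0,"ry": 0,"rz": 0,"gripper": 1}
    - {"tx": -0.003,"ty": 0,"tz": 0,"rx": 0,"ry": 0,"rz": 0,"gripper": 1}
    - {"tx": 0,"ty": 0,"tz": 0,"rx": 0,"ry": 0,"rz": 0,"gripper": 1}

```text
time_s: 9.2
ee_pos: [541.6, 168.3, -0.4]
ee_rot: [-179.9, -0.2, 170.0]
force: [-6.1, 1.1, 2.9]
gripper_width: 0.5
gripper_force: 3.2
```

Emit:
send_rows:
  motion:
    - {"tx": 0,"ty": 0,"tz": 0,"rx": 0,"ry": 0,"rz": 0,"gripper": 1}

```text
time_s: 9.32
ee_pos: [541.6, 168.3, -0.4]
ee_rot: [-179.9, -0.2, 170.0]
force: [-6.5, 0.7, 2.8]
gripper_width: 0.8
gripper_force: 3.1
```

Emit:
send_rows:
  motion:
    - {"tx": -0.006,"ty": 0,"tz": 0,"rx": 0,"ry": 0,"rz": 0,"gripper": 1}
    - {"tx": 0,"ty": 0,"tz": 0,"rx": 0,"ry": 0,"rz": 0,"gripper": 1}
    - {"tx": 0,"ty": 0,"tz": 0,"rx": 0,"ry": 0,"rz": 0,"gripper": 1}

```text
time_s: 9.7
ee_pos: [544.0, 167.7, -0.5]
ee_rot: [-179.9, -0.3, 170.0]
force: [-6.5, 1.1, 2.7]
gripper_width: 0.2
gripper_force: 3.6
```

Emit:
send_rows:
  motion:
    - {"tx": 0.008,"ty": 0,"tz": 0,"rx": 0,"ry": 0,"rz": 0,"gripper": 1}
    - {"tx": 0.016,"ty": 0,"tz": 0,"rx": 0,"ry": 0,"rz": 0,"gripper": 1}
    - {"tx": 0.05,"ty": 0,"tz": 0,"rx": 0,"ry": 0,"rz": 0,"gripper": 1}
    - {"tx": 0.08,"ty": 0,"tz": 0,"rx": 0,"ry": 0,"rz": 0,"gripper": 1}
    - {"tx": 0,"ty": 0,"tz": -0.1,"rx": 0,"ry": 0,"rz": 0,"gripper": 1}
    - {"tx": 0,"ty": 0,"tz": -0.1,"rx": 0,"ry": 0,"rz": 0,"gripper": 1}
    - {"tx": 0.1,"ty": 0,"tz": -0.05,"rx": 0,"ry": 0,"rz": 0,"gripper": 1}
    - {"tx": 0.1,"ty": 0,"tz": 0,"rx": 0,"ry": 0,"rz": 0,"gripper": 1}
    - {"tx": 0,"ty": 0,"tz": 0,"rx": 0,"ry": 0,"rz": 0,"gripper": 1}

```text
time_s: 10.82
ee_pos: [369.7, 198.5, 125.6]
ee_rot: [180.0, 0.1, 170.1]
force: [1.2, 0.2, 0.2]
gripper_width: 0.6
gripper_force: 0.0
```

```bash
python3 - <<'E'
from h import *
f=grab('scene'); s=env.state(); print(s['ee_pos'],s['force'],s['time_s'])
a=cv2.imread('pics/scene1.png')[215:365,250:410]; b=f['frame'][215:365,250:410,::-1]
cv2.imwrite('pics/c9.png',np.hstack([cv2.resize(x,(400,375),interpolation=2) for x in(a,b)]))
E
```

```text
[371.80495473 198.80354517 125.64732231] [ 0.24999881  0.11514589 -0.04618112] 10.875
```

View pics/c9.png

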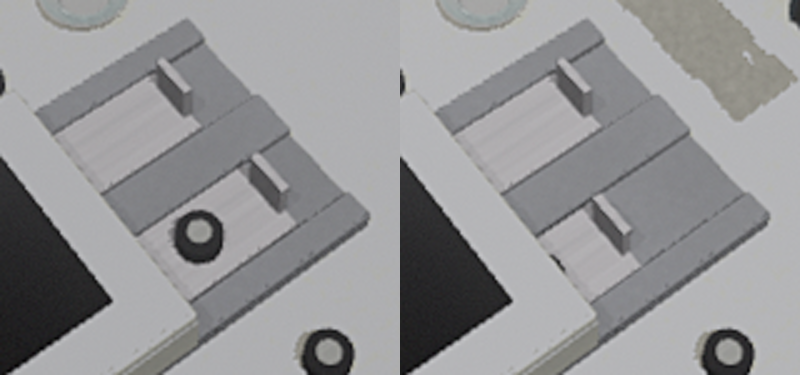

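The loaded tray's tab moved about 60 mm, from crop pixel (270,171) to (213,215). The empty tray is where it was, the reaction force reached about 6.5 N, and the arm is clear.

```bash
python3 -c "from h import *;print(env.job_done())"
```

```text
the job is handed in; nothing more can be done
None
```

I pushed the loaded tray about 60 mm onto its sprung stop (about 6.5 N, an estimated 7–10 mm pressed in) and let go, leaving the empty tray alone; the job is handed in (no verdict returned), the first pass went over the tab because the real fingertip sits about 40 mm above the reported TCP, and I viewed 11 pictures, one over the limit.

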